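Load the spring-lidded spice chest

ROBOT

A 7-joint arm with a two-finger parallel gripper is mounted at the origin on the work surface. World frame = base frame: x ahead of the robot, y to its left, z up, the work surface at z = 0. Lengths are in m, angles in rad, forces in N, time in s.
With the tool pointing down it reaches from about 0.425 to 0.875 m from the base axis. Payload 9.9 kg.
Tool frame: the origin (TCP) lies where the fingers leave the gripper's body, on its centre line; the fingertips stand arm.tcp_to_tips ahead of it and the grasp point (between the pads) lies 54 mm ahead of it (arm.tcp_to_tips is the distance from the TCP to the fingertips, in m); z points along the fingers, y is the line along which they close (so a half turn about z gives the same grasp; the last joint's range is limited). The gripper opens to 85 mm and grips with 20 to 120 N. Pads are 22 mm wide; open, the fingers measure 114 mm over their backs; the gripper's body (76 mm by 85 mm) begins 54 mm behind the grasp point. The pads swing forward as they close: fully open they stand 13 mm farther back than shut.
Start: joints at [1.158, 0.576, 0.025, 1.437, -0.015, 1.129, -0.057], TCP at [0.218, -0.639, 0.304] pointing down, gripper open.
Joint ranges: [-2.76, 2.76], [-0.34, 2.15], [-1.52, 1.57], [0.19, 2.46], [-1.09, 4.23], [0.17, 1.99], [-2.82, 2.82]. Speed limits (rad/s): [2.22, 2.22, 3.01, 3.01, 3.14, 3.14, 3.14].

INTERFACE

Orientations are given as a rotation vector (axis times angle).
In Python, from cell import arm, capture gives the robot as it stands.
- The arm moves only by the shell command python3 -m inch 'ROWS' [FORCE]. ROWS is text: rows parted by semicolons, each of 7 numbers parted by spaces: the shift along the tool's x, y, z each as a share of 400 mm, from -1 to 1, then the turn, a rotation vector about the tool's x, y, z each as a share of 120 degrees, from -1 to 1, then the finger opening in mm, from 0 to 85.4. A call has 1 to 8 rows; each row shifts and turns the commanded pose from where the row before left it, along the tool's axes as they then stand; what a row does not reach is not made up. A row lasts 1/10 s, in which the tool goes at most 50 mm and 8.59 degrees, less where a joint would pass 70% of its speed; a pose out of reach is approached as far as the arm can. A call with a number of a shift or a turn outside -1 to 1 is refused whole. A call with a gripper value outside its range is refused whole. The fingers move at their own pace and stop on an object; FORCE is the grip in N (left out, the last holds). Time passes only in rows, so rows that do not move let the fingers close. It gives the time, the measured TCP pose, the force, the opening and the grip force at its end, in the units of the state.
- arm.read_state(): the state, without advancing time (a new reading comes with each control period).
- capture(name): name is "side" or "top"; returns a dict with "pixels" (480x640x3 uint8, red, green, blue), "camera_matrix" (3x3 intrinsics, pixels), "world_from_camera" (4x4, takes a point from camera to world coordinates). Camera axes: x right, y up, looking along -z (the intrinsics and any distortion apply to the point x, -y, -z); pixel columns grow to the right and rows downward; lengths in m; the calibration is good to about 2 mm. A picture is of the moment at which its call begins. There is no depth.
- arm.finish_job(): hands the job in; it is judged then, once.
The state is a dict: "clock": time; "qpos": joint angles; "dq": joint speeds; "tau": joint torques, N m; "ee_pos": TCP position; "tcp_rot": TCP orientation; "contact_force": force on the tool from outside, world axes, zero at the start; "torque": the same for the moment, N m; "finger_gap": opening from 0.0 (shut) to 1.0 (fully open); "grip_force": force on a finger pad.
Only numpy, scipy, OpenCV 4.12 (cv2) and the standard library are available. Lean on these libraries where they do the work, as an engineer would, in place of code of your own. Each camera call takes 0.05 s, during which the arm holds its last target. There are 200 camera calls.

TASK

Put every ceramic spice cup from the bamboo tray away in the spice chest, standing upright on its floor. Give the knob on the chest's lid a quarter turn to release it, draw the sliding lid fully open against its spring, turn the knob back so that its cam bar holds the lid open, and take your hand off; when all cups are in, release the lid again, ease it back slowly (never let it snap shut), and turn the knob back so that it is latched. Leave the other things where they are.

Things in the scene. Friction and masses are not known exactly. Their poses are not given: they have to be found in the camera images.
- box: the spice chest: fixed bamboo box 160 mm across (own x), 610 mm long (own y), lying crosswise to the robot, yaw varied. Origin on the ledge under the centre of its open well; +y is the way the lid opens. Walls 86 mm high, side rails (|x| 70 to 80) 99 mm; beyond y = 145 it is closed and solid, top 86 mm. Two steel keeper blocks stand on the rails, tops 114 mm up
- well_floor (a point): centre of the floor of the chest's open well, 8 mm above the ledge, axes as the chest's. The well is 112 mm wide (x -56 to 56) and 290 mm long (y -145 to 145), walls 78 mm above its floor. With the lid held open it is clear from y = -145 to 125; the rest stays under the lid
- lid (a joint): travel of the sliding wooden lid (138 x 300 x 10 mm, top 97 mm above the ledge) along the chest's +y, in m: 0 shut, 0.285 open stop, about 0.275 held open by the cam bar. A spring pulls it shut, 1.2 N at 0 to 2.6 N at the stop; let go unlatched it snaps back at over 1 m/s. Lid and knob weigh 0.5 kg
- cam_knob (a joint): knob angle, rad: 0 latched (bars across the chest, ends over the rails), 1.5 released (bars along the chest); grows clockwise seen from above, has end stops, stays where left (0.33 N m friction). Beyond about 1.0 it clears both keepers
- knob_grip (a point): point on the knob's axis to grip, 138 mm above the ledge; rides with the lid (chest x 0, y -60 mm shut, 215 held open). Grip: steel bar 66 mm long, 14 wide, 112 to 160 mm above the ledge. The cam bar, 164 x 14 mm, lies parallel beneath it, top 109 mm up. The point's x axis runs along both bars
- keeper_shut (a point): top centre of the keeper block (10 x 12 mm) on the chest's +x rail, 114 mm above the ledge: with the lid shut and the knob at 0 the cam bar's +x end stands 2 mm before it, so the lid cannot open
- keeper_open (a point): top centre of the keeper block on the chest's -x rail, 114 mm up. With the lid drawn past 0.277 the knob can be turned back to 0; the bar's -x end then rests on this block's +y side and holds the lid open. To release, push the lid a few mm further open and turn the knob to 1.5
- tray: fixed bamboo tray 290 mm (own x) by 205 mm (own y), floor 7 mm above the ledge, rim 7 mm thick, 22 mm high; origin on the ledge under its centre. A green scoop is hooked on its -y edge as part of it. Cups, salt box and pinch bowl stand on it in two columns of three spots 86 mm apart, in any order
- cup_1: ceramic spice cup with a cork stopper: white upright cylinder 56 mm in diameter, 64 mm tall to the top of the cork, about 180 g; one of two to four alike (absent ones read None from the start); starts standing on the tray. Origin at the centre of its underside, z up its axis
- cup_2: ceramic spice cup with a cork stopper: white upright cylinder 56 mm in diameter, 64 mm tall to the top of the cork, about 180 g; one of two to four alike (absent ones read None from the start); starts standing on the tray. Origin at the centre of its underside, z up its axis
- cup_3: ceramic spice cup with a cork stopper: white upright cylinder 56 mm in diameter, 64 mm tall to the top of the cork, about 180 g; one of two to four alike (absent ones read None from the start); starts standing on the tray. Origin at the centre of its underside, z up its axis
- cup_4: ceramic spice cup with a cork stopper: white upright cylinder 56 mm in diameter, 64 mm tall to the top of the cork, about 180 g; one of two to four alike (absent ones read None from the start); starts standing on the tray. Origin at the centre of its underside, z up its axis
- salt_box: square wooden salt box 56 x 56 x 52 mm on the tray; leave it. Origin under its centre
- pinch_bowl: low terracotta bowl 62 mm in diameter, 30 mm high, on the tray; leave it. Origin under its centre
- honey_jar: amber glass jar with a white cap, 64 mm wide, 80 mm tall, behind the chest; leave it. Origin under its centre
- mortar: marble mortar 96 mm wide, 65 mm high, with its pestle in it to about 105 mm; leave it. Origin under its centre
Things that resemble listed ones, but are neither listed nor needed, are in the scene too. What is shaped like the cup_1 but green or red is not meant.

How it is judged:
On the way, in this order (a step that is already met when the one before it is completed fails the run):
1. the knob is given its quarter turn (beyond 1.2 rad) while the lid is still shut (value of joint cam_knob above 1.2 rad and value of joint lid below 0.03 m), for 0.1 s.
2. the lid stands open (beyond 0.262 m), held by the cam bar (knob below 0.3 rad), with the fingers off the chest (value of joint lid above 0.262 m and value of joint cam_knob below 0.3 rad and contact force between the fingers and box below 0.3 N), for 0.4 s.
3. every cup stands upright on the floor of the well, at rest and let go (x of cup_1 in the frame of box between -0.045 and 0.045 m and y of cup_1 in the frame of box between -0.13 and 0.13 m and z of each of cup_1, cup_2, cup_3, cup_4 in the frame of box below 0.016 m and angle between each of cup_1, cup_2, cup_3, cup_4's own z axis and vertical below 0.15 rad and linear speed of each of cup_1, cup_2, cup_3, cup_4 below 0.05 m/s and x of cup_2 in the frame of box between -0.045 and 0.045 m and y of cup_2 in the frame of box between -0.13 and 0.13 m and x of cup_3 in the frame of box between -0.045 and 0.045 m and y of cup_3 in the frame of box between -0.13 and 0.13 m and x of cup_4 in the frame of box between -0.045 and 0.045 m and y of cup_4 in the frame of box between -0.13 and 0.13 m and contact force between the fingers and cup_1 below 0.3 N and contact force between the fingers and cup_2 below 0.3 N and contact force between the fingers and cup_3 below 0.3 N and contact force between the fingers and cup_4 below 0.3 N), for 0.2 s.
At the end, for the whole second after the job is handed in: every cup present stands upright (within 0.15 rad) on the floor of the well, the lid is shut (below 8 mm) and the knob is turned back to latched (below 0.3 rad) (x of cup_1 in the frame of box between -0.045 and 0.045 m and y of cup_1 in the frame of box between -0.13 and 0.13 m and z of each of cup_1, cup_2, cup_3, cup_4 in the frame of box below 0.016 m and angle between each of cup_1, cup_2, cup_3, cup_4's own z axis and vertical below 0.15 rad and x of cup_2 in the frame of box between -0.045 and 0.045 m and y of cup_2 in the frame of box between -0.13 and 0.13 m and x of cup_3 in the frame of box between -0.045 and 0.045 m and y of cup_3 in the frame of box between -0.13 and 0.13 m and x of cup_4 in the frame of box between -0.045 and 0.045 m and y of cup_4 in the frame of box between -0.13 and 0.13 m and value of joint lid below 0.008 m and value of joint cam_knob below 0.3 rad); the robot touches nothing.
It fails at once if the lid snapped back (faster than 0.5 m/s towards shut) (velocity of joint lid below -0.5 m/s).
It fails at once if a bystander (salt box, pinch bowl, mortar, honey jar) was pushed more than 50 mm (distance of any of salt_box, pinch_bowl, mortar, honey_jar from where it was at the start of the episode above 0.05 m).
It fails at once if a bystander was tipped over (angle between any of salt_box, pinch_bowl, mortar, honey_jar's own z axis and vertical above 0.5 rad).
Of cup_1, cup_2, cup_3, cup_4 only 2 to 4 are there at a start; the rules pass over those that are not, and their reading is None.
At some moment in a run one of cup_1, cup_2, cup_3, cup_4 may be knocked a few centimetres aside while the robot is not near it.
It also fails if it takes over 210 s, if anything falls off the work surface, if the arm or the gripper's body presses on something with over 40 N, if the wrist force passes 120 N, or if a joint passes its speed limit or range.

## Working session

There is one attempt and no reset: what is moved stays moved. The work goes in short steps, Python scripts to look and compute and a shell command to move; the robot and the scene stay as the last step left them, time stands still between calls to the robot, and variables do not carry over. Pictures are saved under pics/ and viewed, at most 14 in all, crops included, and the job is handed in when it is done.

```bash
ls; mkdir -p pics; python3 - <<'E'
from cell import arm,capture
import cv2,numpy as np
print(arm.read_state(), arm.tcp_to_tips)
for n in("top","side"):
    c=capture(n); cv2.imwrite(f"pics/{n}0.png",c["pixels"][:,:,::-1]); np.savez(f"{n}0.npz",**c)
    print(n,c["camera_matrix"],c["world_from_camera"],[k for k in c])
E
```

```text
pics
{'clock': 0.0, 'qpos': array([ 1.15819904,  0.57655229,  0.02482593,  1.43790913, -0.01499721,
        1.12898349, -0.05647036]), 'dq': array([ 0.00013453,  0.00027625,  0.00146316, -0.00013547, -0.00092883,
       -0.00057077,  0.00164949]), 'tau': array([-1.24949325e-03, -7.65765953e+01,  2.24971801e+00, -2.85969508e+01,
        1.52209844e-02,  1.26078466e-02, -2.70280950e-06]), 'ee_pos': array([ 0.2178751 , -0.63852355,  0.30302818]), 'tcp_rot': array([-3.09760534e+00, -5.14007563e-01,  5.52654437e-04]), 'contact_force': array([-1.28113866,  0.38982715, -0.13220492]), 'torque': array([0.03181239, 0.01463558, 0.01242106]), 'grip_force': 0.0, 'finger_gap': 0.9995878301554199} 0.0726
top [[569.89643614   0.         317.59827761]
 [  0.         569.89643614 241.70285467]
 [  0.           0.           1.        ]] [[ 5.23205486e-05  9.85602451e-01 -1.69079288e-01  2.95700642e-01]
 [-9.99957889e-01  1.60320290e-03  9.03601133e-03 -5.60137237e-02]
 [ 9.17698332e-03  1.69071695e-01  9.85561031e-01  1.35713023e+00]
 [ 0.00000000e+00  0.00000000e+00  0.00000000e+00  1.00000000e+00]] ['pixels', 'camera_matrix', 'world_from_camera']
side [[561.77315985   0.         315.96586752]
 [  0.         561.77315985 236.67690943]
 [  0.           0.           1.        ]] [[-0.82924997  0.36004194 -0.42745093 -0.04292432]
 [-0.55886222 -0.53993349  0.62940038  0.75786675]
 [-0.00418454  0.76081642  0.64895367  0.93243451]
 [ 0.          0.          0.          1.        ]] ['pixels', 'camera_matrix', 'world_from_camera']
```

View pics/top0.png

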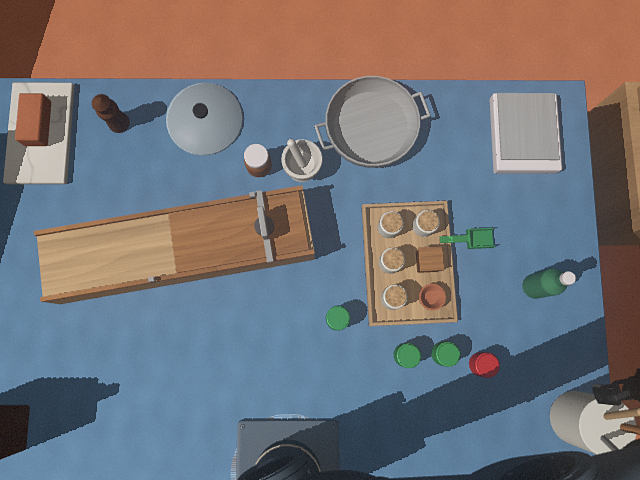

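View pics/side0.png

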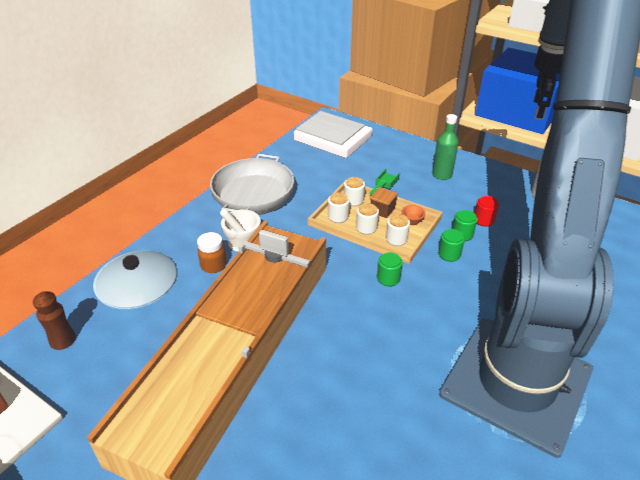

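The top view shows four white cups with corks at (391,223), (428,221), (392,259) and (396,296). The salt box is at (432,259) and the bowl at (433,296). The green and red lookalikes off the tray, at (338,318), (407,355), (446,353) and (484,364), are not meant. The knob is near (264,226) and the open keeper near (154,278).

```bash
cat > h.py <<'E'
import numpy as np,cv2
from scipy.spatial.transform import Rotation as R
def ray(c,u,v):
    K=c["camera_matrix"];T=c["world_from_camera"]
    d=np.array([(u-K[0,2])/K[0,0],-(v-K[1,2])/K[1,1],-1.])
    return T[:3,3],T[:3,:3]@d
def on(c,u,v,z):
    o,d=ray(c,u,v); return (o+d*(z-o[2])/d[2])[:2]
def pix(c,p):
    K=c["camera_matrix"];T=c["world_from_camera"]
    q=T[:3,:3].T@(np.array(p)-T[:3,3]); return K[0,0]*q[0]/-q[2]+K[0,2],K[1,1]*-q[1]/-q[2]+K[1,2]
def two(c1,p1,c2,p2):
    o1,d1=ray(c1,*p1);o2,d2=ray(c2,*p2)
    s=np.linalg.lstsq(np.c_[d1,-d2],o2-o1,rcond=None)[0]
    a,b=o1+s[0]*d1,o2+s[1]*d2; return (a+b)/2,np.linalg.norm(a-b)
E
python3 - <<'E'
from h import *
t=np.load("top0.npz");im=t["pixels"];hsv=cv2.cvtColor(im,cv2.COLOR_RGB2HSV)
for u,v in [(391,223),(428,221),(392,259),(396,296),(432,259),(433,296)]: print(u,v,hsv[v,u],on(t,u,v,.071))
b=im[175:310,25:330][:,:,::-1]
big=cv2.resize(b[:, 110:],None,fx=4,fy=4,interpolation=cv2.INTER_CUBIC); cv2.imwrite("pics/chest.png",big)
b=im[195:330,355:500][:,:,::-1]; cv2.imwrite("pics/tray.png",cv2.resize(b,None,fx=4,fy=4,interpolation=cv2.INTER_CUBIC))
# wood outline
m=((hsv[...,0]<28)&(hsv[...,1]>50)&(hsv[...,2]>60)).astype(np.uint8); m[:180]=0;m[315:]=0
cs,_=cv2.findContours(m,0,2)
for c in cs:
    if cv2.contourArea(c)>1500: print(cv2.contourArea(c),cv2.approxPolyDP(c,4,True)[:,0].tolist())
s=((hsv[...,1]<45)&(hsv[...,2]>70)).astype(np.uint8)
n,_,st,ce=cv2.connectedComponentsWithStats(s)
for i in range(1,n):
    if 8<st[i,4]<900 and 140<ce[i,0]<320 and 180<ce[i,1]<300: print(st[i],ce[i])
E
```

```text
391 223 [ 15  98 172] [ 0.56037075 -0.23704436]
428 221 [ 16  96 167] [ 0.56524746 -0.32266404]
392 259 [ 15  98 167] [ 0.47659397 -0.23750562]
396 296 [ 15  97 171] [ 0.39235613 -0.24468279]
432 259 [ 13 123 154] [ 0.47671658 -0.32890899]
433 296 [  9 129 168] [ 0.3924181 -0.3283083]
9508.0 [[446, 201], [362, 205], [368, 314], [456, 314], [450, 243], [438, 239], [449, 235]]
19530.0 [[302, 187], [262, 193], [265, 214], [274, 223], [270, 263], [254, 229], [256, 198], [249, 194], [34, 231], [40, 300], [62, 303], [313, 259]]
4889.5 [[594, 180], [594, 188], [597, 180], [601, 183], [596, 189], [603, 190], [600, 200], [595, 196], [600, 201], [596, 212], [600, 208], [609, 213], [603, 220], [611, 217], [608, 223], [613, 222], [604, 222], [609, 227], [603, 228], [604, 236], [609, 236], [603, 241], [608, 244], [599, 243], [605, 314], [639, 314], [639, 180]]
[246 190  28  73 579] [262.09326425 223.73747841]
[148 276   7   6  34] [151.         278.85294118]
```

View pics/chest.png

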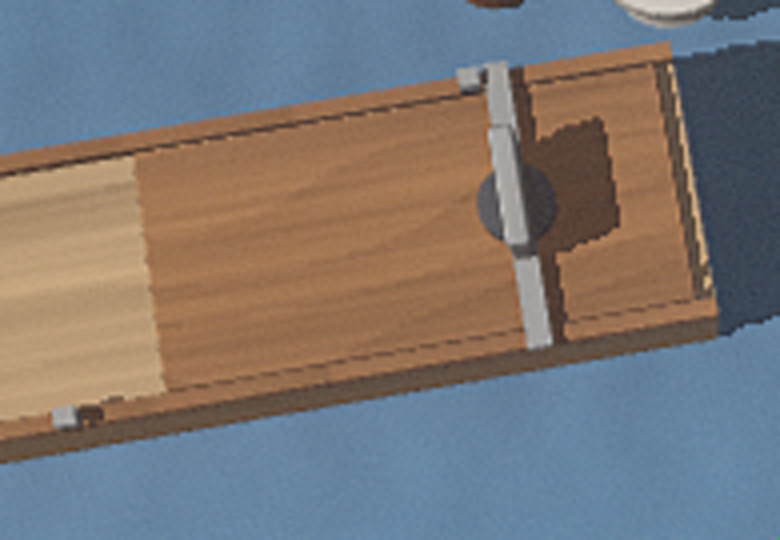

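View pics/tray.png

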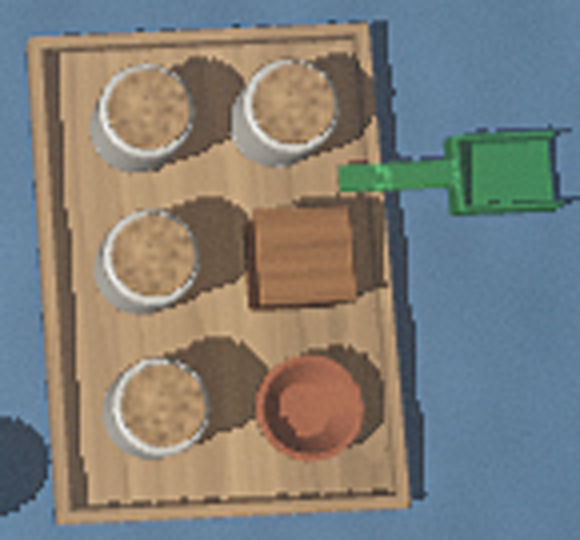

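```bash
python3 - <<'E'
from h import *
t=np.load("top0.npz")
C=lambda x,y:(135+x/4,175+y/4)
a=on(t,*C(497,66),.109);b=on(t,*C(540,344),.109)
g=[on(t,*C(502,127),.160),on(t,*C(517,243),.160)]
ks=on(t,*C(470,72),.114);ko=on(t,*C(66,415),.114)
c1=on(t,*C(668,43),.099);c2=on(t,*C(716,318),.099)
print("cam",a,b,(a+b)/2,np.linalg.norm(a-b)," grip",g,np.mean(g,0),np.linalg.norm(g[0]-g[1]))
print("keepers",ks,ko,np.linalg.norm(ks-ko)); print("endcorners",c1,c2,np.linalg.norm(c1-c2),(c1+c2)/2)
d=c1-c2;print("yaw end",np.degrees(np.arctan2(d[1],d[0])));d=a-b;print("yaw cam",np.degrees(np.arctan2(d[1],d[0])))
d=g[0]-g[1];print("yaw grip",np.degrees(np.arctan2(d[1],d[0])))
d=ko-ks;L=np.array([-150,248]);yk=np.degrees(np.arctan2(d[1],d[0])-np.arctan2(248,-150));print("yaw keep",yk)
th=np.radians(yk);Rm=np.array([[np.cos(th),-np.sin(th)],[np.sin(th),np.cos(th)]])
o=(ks+ko)/2-Rm@[0,.0785];print("origin keep",o,"from cam",(a+b)/2-Rm@[0,-.06],"corner c1",Rm.T@(c1-o),Rm.T@(c2-o))
for x,y in [(146,108),(291,103),(151,258),(157,406)]: print("cup",on(t,355+x/4,195+y/4,.071))
E
```

```text
cam [0.62442676 0.06407738] [0.46643085 0.03762521] [0.54542881 0.05085129] 0.16019495820648993  grip [array([0.57719412, 0.0558963 ]), array([0.51377587, 0.04682643])] [0.54548499 0.05136136] 0.06406353517409769
keepers [0.61960539 0.07866773] [0.42632187 0.29519476] 0.29024554238866596
endcorners [ 0.6407928  -0.03201115] [ 0.48255694 -0.05952123] 0.16060943824971768 [ 0.56167487 -0.04576619]
yaw end 9.862573028382641
yaw cam 9.50448697807793
yaw grip 8.139054139165825
yaw keep 10.586620471417715
origin keep [0.53738579 0.10976745] from cam [0.5344055  0.10982999] corner c1 [ 0.07559902 -0.15836341] [-0.08499759 -0.15633384]
cup [ 0.56272633 -0.23825014]
cup [ 0.5658356  -0.32210513]
cup [ 0.47544536 -0.2391927 ]
cup [ 0.39122738 -0.24070442]
```

```bash
cat >> h.py <<'E'
def tgt(x,y,z,yaw):
    """target = TCP pose, tool down; prints shares of total shift (now-frame), total turn"""
    from cell import arm
    s=arm.read_state(); p=np.array(s["ee_pos"]);Rc=R.from_rotvec(s["tcp_rot"])
    a=np.radians(yaw);Rt=R.from_matrix(np.c_[[np.cos(a),np.sin(a),0],[np.sin(a),-np.cos(a),0],[0,0,-1]])
    d=np.array([x,y,z])-p
    xc=Rc.as_matrix()[:,0]
    print("clock %.2f"%s["clock"],"p",p.round(4),"yaw %.2f"%np.degrees(np.arctan2(xc[1],xc[0])),"gap %.3f grip %.1f"%(s["finger_gap"],s["grip_force"]),"F",np.round(s["contact_force"],1),"j7 %.2f"%s["qpos"][6])
    print(" shift now-frame",(Rc.inv().apply(d)/.4).round(4)," after-turn",(Rt.inv().apply(d)/.4).round(4)," turn",((Rc.inv()*Rt).as_rotvec(degrees=True)/120).round(4))
BX=np.array([.5353,.1103]);BY=9.8
def box(x,y):
    a=np.radians(BY); return BX+[x*np.cos(a)-y*np.sin(a),x*np.sin(a)+y*np.cos(a)]
E
python3 -c "
from h import *
tgt(.5455,.0512,.30,189.8)"
```

```text
clock 0.10 p [ 0.2179 -0.6385  0.3031] yaw 18.84 gap 0.996 grip 0.0 F [ 0.3 -0.2  0.7] j7 -0.06
 shift now-frame [ 1.3321 -1.3675  0.0098]  after-turn [-1.1007  1.5598  0.0078]  turn [-1.0000e-04 -1.1000e-03 -1.4247e+00]
```

```bash
r="0.0666 -0.0684 0 0 0 0 85"; python3 -m inch '0.0666 -0.0684 0 0 0 0 85; 0.0666 -0.0684 0 0 0 0 85; 0.0666 -0.0684 0 0 0 0 85; 0.0666 -0.0684 0 0 0 0 85; 0.0666 -0.0684 0 0 0 0 85; 0.0666 -0.0684 0 0 0 0 85; 0.0666 -0.0684 0 0 0 0 85; 0.0666 -0.0684 0 0 0 0 85'
python3 -m inch '0.0666 -0.0684 0 0 0 0 85; 0.0666 -0.0684 0 0 0 0 85; 0.0666 -0.0684 0 0 0 0 85; 0.0666 -0.0684 0 0 0 0 85; 0.0666 -0.0684 0 0 0 0 85; 0.0666 -0.0684 0 0 0 0 85; 0.0666 -0.0684 0 0 0 0 85; 0.0666 -0.0684 0 0 0 0 85'
python3 -c "
from h import *
tgt(.5455,.0512,.30,189.8)"
```

```text
clock: 0.9
ee_pos: [0.3493, -0.3613, 0.3037]
tcp_rot: [-3.099, -0.514, 0.0]
contact_force: [0.9, -0.4, 0.6]
finger_gap: 0.996
grip_force: 0.0
clock: 1.7
ee_pos: [0.4803, -0.0854, 0.3038]
tcp_rot: [3.099, 0.514, -0.0]
contact_force: [1.4, 0.1, 0.4]
finger_gap: 0.997
grip_force: 0.0
clock 1.70 p [ 0.4803 -0.0854  0.3038] yaw 18.83 gap 0.997 grip 0.0 F [1.4 0.1 0.4] j7 -1.22
 shift now-frame [ 0.2645 -0.2707  0.0095]  after-turn [-0.2187  0.3089  0.0096]  turn [-2.0000e-04 -0.0000e+00 -1.4247e+00]
```

```bash
python3 -m inch '0.066 -0.068 0 0 0 -0.071 85; 0.066 -0.068 0 0 0 -0.071 85; 0.066 -0.068 0 0 0 -0.071 85; 0 0 0 0 0 -0.071 85; 0 0 0 0 0 -0.071 85; 0 0 0 0 0 -0.071 85; 0 0 0 0 0 -0.071 85; 0 0 0 0 0 -0.071 85' >/dev/null
python3 -m inch '0 0 0 0 0 -0.071 85; 0 0 0 0 0 -0.071 85; 0 0 0 0 0 -0.071 85; 0 0 0 0 0 -0.071 85; 0 0 0 0 0 -0.071 85; 0 0 0 0 0 -0.071 85; 0 0 0 0 0 -0.071 85; 0 0 0 0 0 -0.071 85' > /dev/null
python3 -m inch '0 0 0 0 0 -0.071 85; 0 0 0 0 0 -0.071 85; 0 0 0 0 0 -0.071 85; 0 0 0 0 0 -0.071 85; 0 0 0 0 0 0 85'
python3 -c "
from h import *
tgt(.5455,.0512,.192,189.8)"
```

```text
clock: 3.8
ee_pos: [0.5125, 0.0208, 0.3035]
tcp_rot: [0.256, -3.13, -0.001]
contact_force: [-0.0, 0.1, -0.6]
finger_gap: 0.997
grip_force: 0.0
clock 3.80 p [0.5125 0.0208 0.3035] yaw -170.64 gap 0.997 grip 0.0 F [-0.   0.1 -0.6] j7 1.17
 shift now-frame [-0.094   0.0613  0.2787]  after-turn [-0.0942  0.0607  0.2788]  turn [ 0.0002 -0.0004 -0.0037]
```

```bash
python3 -m inch '-0.094 0.061 0 0 0 -0.0037 60; 0 0 0.08 0 0 0 60; 0 0 0.08 0 0 0 60; 0 0 0.08 0 0 0 60; 0 0 0.0385 0 0 0 60; 0 0 0 0 0 0 60; 0 0 0 0 0 0 60' 50 >/dev/null
python3 - <<'E'
from h import *
from cell import capture
tgt(.5455,.0512,.192,189.8)
c=capture("side");cv2.imwrite("pics/grip1.png",cv2.resize(c["pixels"][180:330,190:350][:,:,::-1],None,fx=4,fy=4))
E
```

```text
clock 4.50 p [0.5462 0.0516 0.1934] yaw -170.39 gap 0.702 grip 0.0 F [-0.5 -0.2  0.7] j7 0.99
 shift now-frame [ 0.002  -0.0007  0.0034]  after-turn [ 0.002  -0.0007  0.0034]  turn [ 0.0001  0.0003 -0.0016]
```

View pics/grip1.png

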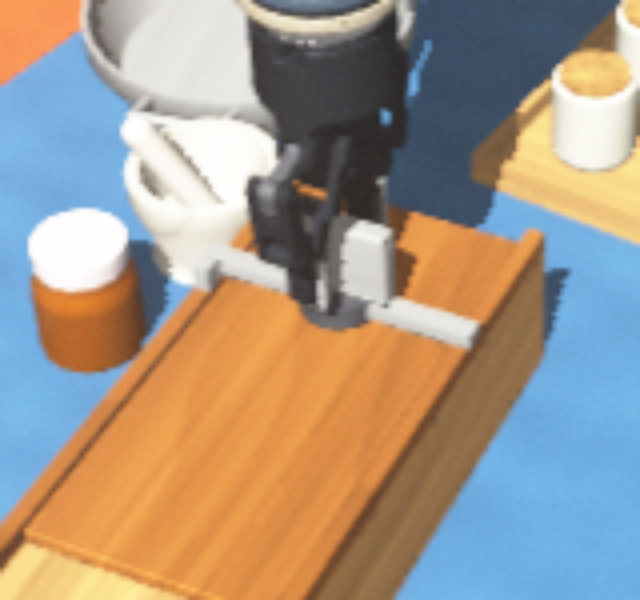

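The fingers straddle the grip bar (bar at about (365,260) in the crop), so I close and turn.

```bash
python3 -m inch '0 0 0 0 0 0 0; 0 0 0 0 0 0 0; 0 0 0 0 0 0 0; 0 0 0 0 0 0 0; 0 0 0 0 0 0 0; 0 0 0 0 0 0 0' 100
python3 -m inch '0 0 0 0 0 0.06 0; 0 0 0 0 0 0.06 0; 0 0 0 0 0 0.06 0; 0 0 0 0 0 0.06 0; 0 0 0 0 0 0.06 0; 0 0 0 0 0 0.06 0'
python3 -c "
from h import *
tgt(.5455,.0512,.192,103.8)"
```

```text
clock: 5.15
ee_pos: [0.5459, 0.0527, 0.1934]
tcp_rot: [-0.267, 3.129, 0.002]
contact_force: [-2.8, 2.6, 5.5]
finger_gap: 0.151
grip_force: 97.6
clock: 5.75
ee_pos: [0.546, 0.0534, 0.1935]
tcp_rot: [0.91, 3.006, 0.004]
contact_force: [-2.0, 5.8, 4.3]
finger_gap: 0.15
grip_force: 97.4
clock 5.75 p [0.546  0.0534 0.1935] yaw 146.32 gap 0.150 grip 97.4 F [-2.   5.8  4.3] j7 0.37
 shift now-frame [-0.0021 -0.0053  0.0037]  after-turn [-0.0051 -0.0025  0.0037]  turn [ 0.0013 -0.0005  0.3544]
```

```bash
python3 -m inch '0 0 0 0 0 0.06 0; 0 0 0 0 0 0.06 0; 0 0 0 0 0 0.06 0; 0 0 0 0 0 0.06 0; 0 0 0 0 0 0.06 0; 0 0 0 0 0 0.055 0; 0 0 0 0 0 0 0; 0 0 0 0 0 0 0'
python3 - <<'E'
from h import *
from cell import capture
a=np.radians(9.8);k=np.array([.546,.053]);q=k+.2825*np.array([-np.sin(a),np.cos(a)])
tgt(q[0],q[1],.1935,103.8)
c=capture("top");cv2.imwrite("pics/turn1.png",cv2.resize(c["pixels"][160:310,180:330][:,:,::-1],None,fx=4,fy=4))
E
```

```text
clock: 6.55
ee_pos: [0.5465, 0.0539, 0.1935]
tcp_rot: [1.934, 2.476, 0.006]
contact_force: [0.6, 6.5, 4.6]
finger_gap: 0.151
grip_force: 97.4
clock 6.55 p [0.5465 0.0539 0.1935] yaw 104.01 gap 0.151 grip 97.4 F [0.6 6.5 4.6] j7 -0.22
 shift now-frame [0.7026 0.0501 0.0016]  after-turn [ 7.027e-01  4.740e-02 -1.000e-04]  turn [ 0.0015 -0.001   0.0018]
```

View pics/turn1.png

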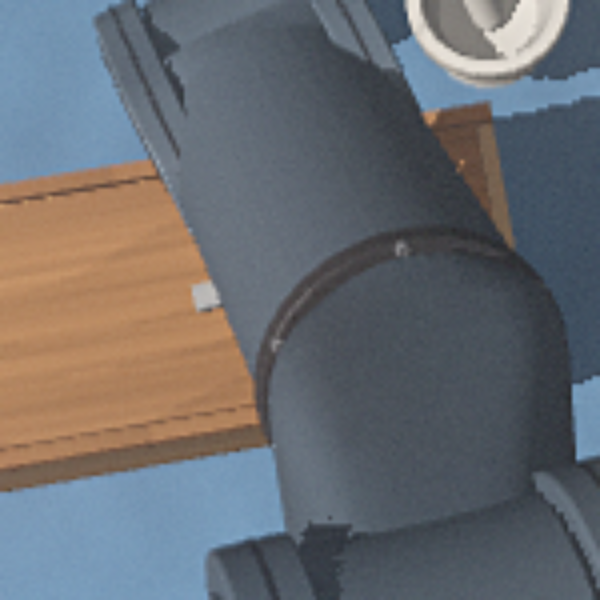

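The visible bar end at (205,296) shows the bar now lying along the chest, so I draw the lid.

```bash
python3 -m inch '0.03 0.002 0 0 0 0 0; 0.05 0.0034 0 0 0 0 0; 0.05 0.0034 0 0 0 0 0; 0.05 0.0034 0 0 0 0 0; 0.05 0.0034 0 0 0 0 0; 0.05 0.0034 0 0 0 0 0; 0.05 0.0034 0 0 0 0 0; 0 0 0 0 0 0 0'
python3 - <<'E'
from h import *
a=np.radians(9.8);k=np.array([.546,.053]);q=k+.2825*np.array([-np.sin(a),np.cos(a)])
tgt(q[0],q[1],.1935,103.8)
E
```

```text
clock: 7.4
ee_pos: [0.5232, 0.185, 0.1935]
tcp_rot: [1.932, 2.477, 0.006]
contact_force: [2.8, -2.0, 6.4]
finger_gap: 0.154
grip_force: 99.3
clock 7.40 p [0.5232 0.185  0.1935] yaw 104.10 gap 0.154 grip 99.3 F [ 2.8 -2.   6.4] j7 -0.46
 shift now-frame [0.3702 0.0279 0.0007]  after-turn [ 3.704e-01  2.600e-02 -1.000e-04]  turn [ 0.0015 -0.001   0.0025]
```

```bash
python3 -m inch '0.05 0.0036 0 0 0 0 0; 0.05 0.0036 0 0 0 0 0; 0.05 0.0036 0 0 0 0 0; 0.05 0.0036 0 0 0 0 0; 0.05 0.0036 0 0 0 0 0; 0.05 0.0036 0 0 0 0 0; 0.05 0.0036 0 0 0 0 0; 0 0 0 0 0 0 0'
python3 - <<'E'
from h import *
a=np.radians(9.8);k=np.array([.546,.053]);q=k+.2825*np.array([-np.sin(a),np.cos(a)])
tgt(q[0],q[1],.1935,103.8)
E
```

```text
clock: 8.2
ee_pos: [0.4988, 0.3226, 0.1934]
tcp_rot: [-1.933, -2.476, -0.004]
contact_force: [-0.4, -2.6, 13.0]
finger_gap: 0.15
grip_force: 100.6
clock 8.20 p [0.4988 0.3226 0.1934] yaw 104.05 gap 0.150 grip 100.6 F [-0.4 -2.6 13. ] j7 -0.67
 shift now-frame [ 0.0219  0.0033 -0.0002]  after-turn [ 0.0219  0.0032 -0.0002]  turn [ 0.0009 -0.0009  0.0021]
```

```bash
python3 -m inch '0.015 0.001 0 0 0 0 0; 0.012 0.001 0 0 0 0 0; 0 0 0 0 0 0 0; 0 0 0 0 0 0 0'
python3 -m inch '0 0 0 0 0 -0.06 0; 0 0 0 0 0 -0.06 0; 0 0 0 0 0 -0.06 0; 0 0 0 0 0 -0.06 0; 0 0 0 0 0 -0.06 0; 0 0 0 0 0 -0.06 0'
python3 - <<'E'
from h import *
a=np.radians(9.9);k=np.array([.5463,.0535]);q=k+.282*np.array([-np.sin(a),np.cos(a)])
tgt(q[0],q[1],.1935,189.8)
E
```

```text
clock: 8.6
ee_pos: [0.4977, 0.3295, 0.1935]
tcp_rot: [1.936, 2.472, -0.0]
contact_force: [-2.7, -2.6, 12.1]
finger_gap: 0.147
grip_force: 100.3
clock: 9.2
ee_pos: [0.4971, 0.3291, 0.1934]
tcp_rot: [0.885, 3.014, -0.002]
contact_force: [-4.6, -3.1, 11.6]
finger_gap: 0.15
grip_force: 100.5
clock 9.20 p [0.4971 0.3291 0.1934] yaw 147.28 gap 0.150 grip 100.5 F [-4.6 -3.1 11.6] j7 -0.07
 shift now-frame [ 0.0014  0.0056 -0.0002]  after-turn [-0.0028  0.0051 -0.0002]  turn [-0.0008  0.     -0.3543]
```

```bash
python3 -m inch '0 0.0056 0 0 0 0 0; 0 0 0 0 0 -0.06 0; 0 0 0 0 0 -0.06 0; 0 0 0 0 0 -0.06 0; 0 0 0 0 0 -0.06 0; 0 0 0 0 0 -0.06 0; 0 0 0 0 0 -0.058 0; 0 0 0 0 0 0 0'
python3 - <<'E'
from h import *
a=np.radians(9.9);k=np.array([.5463,.0535]);q=k+.275*np.array([-np.sin(a),np.cos(a)])
tgt(q[0],q[1],.1935,189.8)
E
```

```text
clock: 10.0
ee_pos: [0.4967, 0.3312, 0.1934]
tcp_rot: [0.28, -3.126, 0.003]
contact_force: [-11.2, -4.2, 17.2]
finger_gap: 0.151
grip_force: 101.2
clock 10.00 p [0.4967 0.3312 0.1934] yaw -169.76 gap 0.151 grip 101.2 F [-11.2  -4.2  17.2] j7 0.54
 shift now-frame [-0.0026 -0.0178 -0.0003]  after-turn [-0.0027 -0.0177 -0.0003]  turn [-0.0007 -0.0015  0.0037]
```

```bash
python3 -m inch '0 -0.008 0 0 0 0 0; 0 -0.008 0 0 0 0 0; 0 0 0 0 0 0 0; 0 0 0 0 0 0 0; 0 0 0 0 0 0 45; 0 0 0 0 0 0 45; 0 0 0 0 0 0 45; 0 0 0 0 0 0 45'
python3 -m inch '0 0 -0.08 0 0 0 45; 0 0 -0.08 0 0 0 45; 0 0 -0.08 0 0 0 70; 0 0 -0.08 0 0 0 70; 0 -0.1 0 0 0 0.06 70; 0 0 0 0 0 0 80; 0 0 0 0 0 0 80; 0 0 0 0 0 0 80'
python3 - <<'E'
from h import *
from cell import capture
c=capture("top");np.savez("top1.npz",**c);cv2.imwrite("pics/top1.png",c["pixels"][:,:,::-1])
E
```

```text
clock: 10.8
ee_pos: [0.4998, 0.3258, 0.1923]
tcp_rot: [0.274, -3.129, 0.0]
contact_force: [0.4, 0.6, -0.8]
finger_gap: 0.527
grip_force: 0.0
clock: 11.6
ee_pos: [0.5063, 0.2872, 0.3203]
tcp_rot: [0.08, -3.14, -0.0]
contact_force: [0.0, 0.8, 0.2]
finger_gap: 0.935
grip_force: 0.0
```

View pics/top1.png

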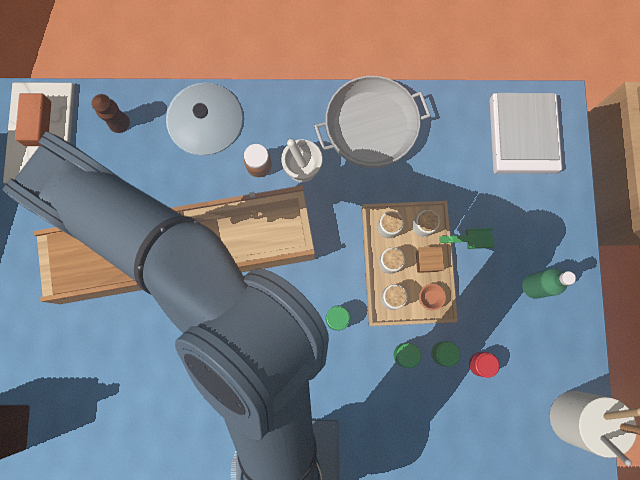

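```bash
sed -i 's/^BX=.*/BX=np.array([.5362,.1125]);BY=9.9/' h.py; python3 -c "
from h import *
tgt(.5627,-.238,.22,45)
print([box(0,y).round(4) for y in(.081,.019,-.043,-.105)])"
```

```text
clock 11.65 p [0.5062 0.2874 0.3202] yaw -177.06 gap 0.932 grip 0.0 F [0.2 0.4 0.1] j7 0.62
 shift now-frame [-0.074  -1.3192  0.2499]  after-turn [-0.829   1.0287  0.2506]  turn [-3.0000e-04 -4.0000e-04  1.1495e+00]
[array([0.5223, 0.1923]), array([0.5329, 0.1312]), array([0.5436, 0.0701]), array([0.5543, 0.0091])]
```

```bash
python3 -m inch '-0.0053 -0.094 0 0 0 0 80; -0.0053 -0.094 0 0 0 0 80; -0.0053 -0.094 0 0 0 0 80; -0.0053 -0.094 0 0 0 0 80; -0.0053 -0.094 0 0 0 0 80; -0.0053 -0.094 0 0 0 0 80; -0.0053 -0.094 0 0 0 0 80; -0.0053 -0.094 0 0 0 0 80' >/dev/null
python3 -m inch '-0.0053 -0.094 0 0 0 0 80; -0.0053 -0.094 0 0 0 0 80; -0.0053 -0.094 0 0 0 0 80; -0.0053 -0.094 0 0 0 0 80; -0.0053 -0.094 0 0 0 0 80; -0.0053 -0.094 0 0 0 0 80; 0 0 0 0 0 0.071 80; 0 0 0 0 0 0.071 80' >/dev/null
python3 -m inch '0 0 0.06 0 0 0.071 80; 0 0 0.06 0 0 0.071 80; 0 0 0.06 0 0 0.071 80; 0 0 0.06 0 0 0.071 80; 0 0 0 0 0 0.071 80; 0 0 0 0 0 0.071 80; 0 0 0 0 0 0.071 80; 0 0 0 0 0 0.071 80' >/dev/null
python3 -m inch '0 0 0 0 0 0.071 80; 0 0 0 0 0 0.071 80; 0 0 0 0 0 0.071 80; 0 0 0 0 0 0.071 80; 0 0 0 0 0 0.071 80; 0 0 0 0 0 0.071 80; 0 0 0 0 0 0 80' >/dev/null
python3 - <<'E'
from h import *
from cell import capture
tgt(.5627,-.238,.107,45)
c=capture("side");np.savez("side1.npz",**c)
cv2.imwrite("pics/side1.png",cv2.resize(c["pixels"][130:290,220:480][:,:,::-1],None,fx=3,fy=3))
E
```

```text
clock 14.75 p [ 0.5629 -0.2362  0.224 ] yaw 46.52 gap 0.936 grip 0.0 F [0.8 0.2 0.5] j7 -0.52
 shift now-frame [-0.0035  0.003   0.2926]  after-turn [-0.0034  0.0029  0.2926]  turn [-0.0003  0.      0.0127]
```

View pics/side1.png

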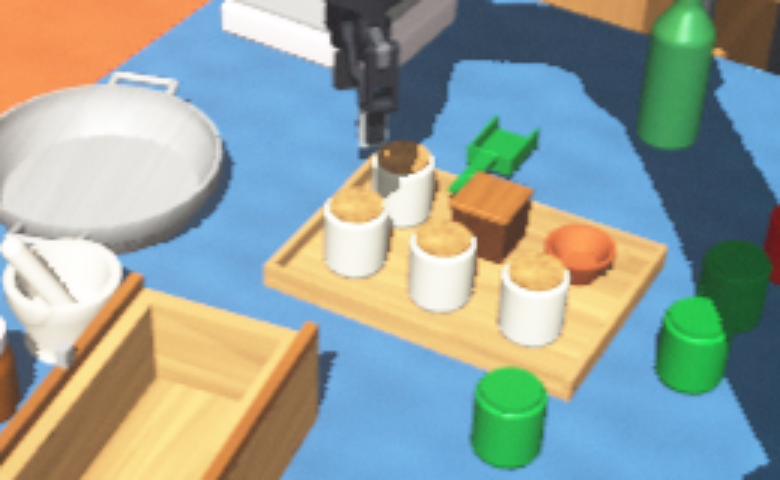

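All four cups still stand; near ones at (356,235), (442,265), (533,300) and the back one at (403,180) in the crop. I descend on the first, at (356,235).

```bash
python3 -m inch '-0.0035 0.003 0.07 0 0 0.0127 78; 0 0 0.07 0 0 0 78; 0 0 0.07 0 0 0 78; 0 0 0.08 0 0 0 78; 0 0 0 0 0 0 78; 0 0 0 0 0 0 78' 40
python3 -m inch '0 0 0 0 0 0 0; 0 0 0 0 0 0 0; 0 0 0 0 0 0 0; 0 0 0 0 0 0 0; 0 0 0 0 0 0 0; 0 0 0 0 0 0 0'
python3 -m inch '0 0 -0.08 0 0 0 0; 0 0 -0.1 0 0 0 0; 0 0 -0.1 0 0 0 0; 0 0 -0.1 0 0 0 0; 0 0 0 0 0 0 0'
python3 -c "
from h import *
x,y=box(0,.081)
tgt(x,y,.115,99.9)"
```

```text
clock: 15.4
ee_pos: [0.5623, -0.239, 0.1085]
tcp_rot: [-2.9, -1.206, 0.001]
contact_force: [-0.3, -0.4, 0.8]
finger_gap: 0.91
grip_force: 0.0
clock: 16.0
ee_pos: [0.5631, -0.2396, 0.1105]
tcp_rot: [2.9, 1.202, 0.004]
contact_force: [-1.1, 0.4, 7.1]
finger_gap: 0.647
grip_force: 42.0
clock: 16.5
ee_pos: [0.5644, -0.2401, 0.2673]
tcp_rot: [2.896, 1.2, 0.012]
contact_force: [-0.7, -0.1, -1.6]
finger_gap: 0.646
grip_force: 43.3
clock 16.50 p [ 0.5644 -0.2401  0.2673] yaw 45.01 gap 0.646 grip 43.3 F [-0.7 -0.1 -1.6] j7 -0.53
 shift now-frame [ 0.6884 -0.8425  0.3757]  after-turn [1.0831 0.0822 0.3808]  turn [ 5.400e-03  2.000e-04 -4.574e-01]
```

```bash
python3 -m inch '0 0 0 0 0 -0.0653 0; 0 0 0 0 0 -0.0653 0; 0 0 0 0 0 -0.0653 0; 0 0 0 0 0 -0.0653 0; 0 0 0 0 0 -0.0653 0; 0 0 0 0 0 -0.0653 0; 0 0 0 0 0 -0.0653 0; 0 0 0 0 0 0 0' >/dev/null
python3 -m inch '0.09 0.0075 0 0 0 0 0; 0.1 0.0075 0 0 0 0 0; 0.1 0.0075 0 0 0 0 0; 0.1 0.0075 0 0 0 0 0; 0.1 0.0075 0 0 0 0 0; 0.1 0.0075 0 0 0 0 0; 0.1 0.0075 0 0 0 0 0; 0.1 0.0075 0 0 0 0 0' >/dev/null
python3 -m inch '0.1 0.0075 0 0 0 0 0; 0.1 0.0075 0 0 0 0 0; 0.093 0.0075 0 0 0 0 0; 0 0 0 0 0 0 0; 0 0 0 0 0 0 0' 
python3 -c "
from h import *
x,y=box(0,.081)
tgt(x,y,.115,99.9)"
```

```text
clock: 18.6
ee_pos: [0.5202, 0.194, 0.2606]
tcp_rot: [2.023, 2.403, 0.0]
contact_force: [0.1, -0.5, -1.0]
finger_gap: 0.643
grip_force: 43.2
clock 18.60 p [0.5202 0.194  0.2606] yaw 99.80 gap 0.643 grip 43.2 F [ 0.1 -0.5 -1. ] j7 -0.51
 shift now-frame [-0.0051  0.0044  0.3639]  after-turn [-0.0051  0.0044  0.3639]  turn [ 0.      0.     -0.0008]
```

```bash
python3 -m inch '-0.005 0.0044 0.08 0 0 0 0; 0 0 0.08 0 0 0 0; 0 0 0.08 0 0 0 0; 0 0 0.08 0 0 0 0; 0 0 0.035 0 0 0 0; 0 0 0.01 0 0 0 0; 0 0 0 0 0 0 0; 0 0 0 0 0 0 0' 
python3 -c "
from h import *
x,y=box(0,.081)
tgt(x,y,.115,99.9)"
```

```text
clock: 19.4
ee_pos: [0.5233, 0.1911, 0.1155]
tcp_rot: [2.024, 2.402, 0.002]
contact_force: [1.0, -0.3, -1.5]
finger_gap: 0.643
grip_force: 43.2
clock 19.40 p [0.5233 0.1911 0.1155] yaw 99.76 gap 0.643 grip 43.2 F [ 1.  -0.3 -1.5] j7 -0.62
 shift now-frame [ 0.0035 -0.0021  0.0011]  after-turn [ 0.0035 -0.002   0.0011]  turn [ 0.0007 -0.     -0.0012]
```

Lower until contact, then release.

```bash
python3 -m inch '0 0 0.006 0 0 0 0; 0 0 0.004 0 0 0 0; 0 0 0 0 0 0 0' 
python3 -m inch '0 0 0.003 0 0 0 0; 0 0 0 0 0 0 0' 
```

```text
clock: 19.7
ee_pos: [0.5231, 0.1914, 0.1114]
tcp_rot: [2.022, 2.403, 0.002]
contact_force: [-0.1, -0.7, 5.7]
finger_gap: 0.641
grip_force: 43.9
clock: 19.9
ee_pos: [0.5231, 0.1914, 0.1114]
tcp_rot: [2.022, 2.402, 0.002]
contact_force: [-4.2, -3.5, 21.1]
finger_gap: 0.643
grip_force: 45.6
```

```bash
python3 -m inch '0 0 -0.003 0 0 0 0; 0 0 0 0 0 0 66; 0 0 0 0 0 0 66; 0 0 0 0 0 0 66; 0 0 -0.06 0 0 0 66; 0 0 -0.1 0 0 0 66; 0 0 -0.1 0 0 0 66; 0 0 -0.1 0 0 0 66'
python3 -c "
from h import *
tgt(.4754,-.2395,.22,45)"
```

```text
clock: 20.7
ee_pos: [0.5224, 0.1914, 0.2558]
tcp_rot: [-2.022, -2.404, 0.001]
contact_force: [2.0, 0.2, -0.5]
finger_gap: 0.771
grip_force: 0.0
clock 20.70 p [0.5224 0.1914 0.2558] yaw 99.86 gap 0.771 grip 0.0 F [ 2.   0.2 -0.5] j7 -0.51
 shift now-frame [-1.0413 -0.3002  0.0896]  after-turn [-0.8448  0.6787  0.0895]  turn [-4.000e-04  1.000e-04  4.572e-01]
```

```bash
cat >> h.py <<'E'
def cups(c):
    """white cup bodies in side view near tray: front point of base -> ground x,y of centre"""
    hsv=cv2.cvtColor(c["pixels"],cv2.COLOR_RGB2HSV)
    m=((hsv[...,1]<45)&(hsv[...,2]>120)).astype(np.uint8);m[:170]=0;m[300:]=0;m[:,:300]=0;m[:,450:]=0
    n,_,st,ce=cv2.connectedComponentsWithStats(m)
    return [(st[i].tolist(),ce[i].round(1).tolist()) for i in range(1,n) if st[i,4]>60]
E
python3 -m inch '-0.0946 -0.0273 0 0 0 0 80; -0.0946 -0.0273 0 0 0 0 80; -0.0946 -0.0273 0 0 0 0 80; -0.0946 -0.0273 0 0 0 0 80; -0.0946 -0.0273 0 0 0 0 80; -0.0946 -0.0273 0 0 0 0 80; -0.0946 -0.0273 0 0 0 0 80; -0.0946 -0.0273 0 0 0 0 80' >/dev/null
python3 -m inch '-0.0946 -0.0273 0 0 0 0 80; -0.0946 -0.0273 0 0 0 0.065 80; 0 0 0 0 0 0.065 80; 0 0 0 0 0 0.065 80; 0 0 0 0 0 0.065 80; 0 0 0 0 0 0.065 80; 0 0 0 0 0 0.065 80; 0 0 0 0 0 0.065 80' >/dev/null
python3 - <<'E'
from h import *
from cell import capture
tgt(.4754,-.2395,.107,45)
c=capture("side")
print(cups(np.load("side0.npz")));print(cups(c))
cv2.imwrite("pics/side2.png",c["pixels"][130:430,100:480][:,:,::-1])
E
```

```text
clock 22.30 p [ 0.4797 -0.2     0.2543] yaw 44.93 gap 0.938 grip 0.0 F [ 0.1 -0.9  0.7] j7 -0.56
 shift now-frame [-0.0774  0.0624  0.3682]  after-turn [-0.0775  0.0622  0.3682]  turn [-0.0002  0.0001 -0.0005]
[([328, 179, 37, 44, 713], [345.5, 203.0]), ([357, 208, 22, 26, 387], [366.6, 222.5]), ([386, 219, 24, 27, 403], [397.0, 233.9]), ([300, 258, 10, 9, 64], [304.0, 262.0])]
[([308, 174, 57, 44, 426], [351.6, 194.0]), ([357, 208, 22, 26, 387], [366.6, 222.5]), ([386, 218, 24, 28, 405], [396.9, 233.8])]
```

View pics/side2.png

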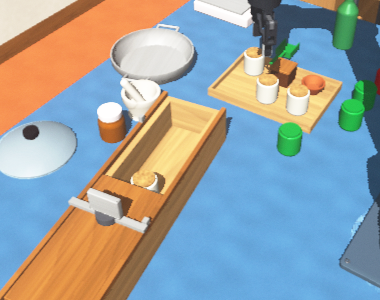

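The first cup stands in the well at (145,181), the lid is held open, and the remaining cups are unmoved. Next is the middle one.

```bash
python3 -m inch '-0.0774 0.0624 0 0 0 0 80; 0 0 0.08 0 0 0 80; 0 0 0.08 0 0 0 78; 0 0 0.08 0 0 0 78; 0 0 0.08 0 0 0 78; 0 0 0.044 0 0 0 78; 0 0 0 0 0 0 78' 40
python3 -m inch '0 0 0 0 0 0 0; 0 0 0 0 0 0 0; 0 0 0 0 0 0 0; 0 0 0 0 0 0 0; 0 0 0 0 0 0 0; 0 0 0 0 0 0 0'
python3 -m inch '0 0 -0.08 0 0 0 0; 0 0 -0.1 0 0 0 0; 0 0 -0.1 0 0 0 0; 0 0 -0.1 0 0 0 0; 0 0 0 0 0 0 0'
python3 -c "
from h import *
x,y=box(0,.019)
tgt(x,y,.115,99.9)"
```

```text
clock: 23.05
ee_pos: [0.4746, -0.2389, 0.1065]
tcp_rot: [-2.895, -1.211, 0.005]
contact_force: [-0.0, -0.0, 0.3]
finger_gap: 0.915
grip_force: 0.0
clock: 23.65
ee_pos: [0.4763, -0.2399, 0.1101]
tcp_rot: [2.898, 1.208, 0.002]
contact_force: [-0.2, 0.1, 7.6]
finger_gap: 0.642
grip_force: 43.1
clock: 24.15
ee_pos: [0.4776, -0.2405, 0.2664]
tcp_rot: [2.894, 1.206, 0.01]
contact_force: [0.8, -0.4, -1.5]
finger_gap: 0.643
grip_force: 43.3
clock 24.15 p [ 0.4776 -0.2405  0.2664] yaw 45.24 gap 0.643 grip 43.3 F [ 0.8 -0.4 -1.5] j7 -0.48
 shift now-frame [ 0.7558 -0.5594  0.3763]  after-turn [0.8916 0.2959 0.3786]  turn [ 0.0047  0.0005 -0.4555]
```

```bash
python3 -m inch '0 0 0 0 0 -0.065 0; 0 0 0 0 0 -0.065 0; 0 0 0 0 0 -0.065 0; 0 0 0 0 0 -0.065 0; 0 0 0 0 0 -0.065 0; 0 0 0 0 0 -0.065 0; 0 0 0 0 0 -0.065 0; 0 0 0 0 0 0 0' >/dev/null
python3 -m inch '0.0892 0.0296 0 0 0 0 0; 0.0892 0.0296 0 0 0 0 0; 0.0892 0.0296 0 0 0 0 0; 0.0892 0.0296 0 0 0 0 0; 0.0892 0.0296 0 0 0 0 0; 0.0892 0.0296 0 0 0 0 0; 0.0892 0.0296 0 0 0 0 0; 0.0892 0.0296 0 0 0 0 0' >/dev/null
python3 -m inch '0.0892 0.0296 0 0 0 0 0; 0.0892 0.0296 0 0 0 0 0; 0 0 0 0 0 0 0; 0 0 0 0 0 0 0' 
python3 -c "
from h import *
x,y=box(0,.019)
tgt(x,y,.115,99.9)"
```

```text
clock: 26.15
ee_pos: [0.531, 0.1331, 0.2605]
tcp_rot: [-2.023, -2.403, 0.001]
contact_force: [0.9, -1.4, -1.7]
finger_gap: 0.647
grip_force: 43.2
clock 26.15 p [0.531  0.1331 0.2605] yaw 99.80 gap 0.647 grip 43.2 F [ 0.9 -1.4 -1.7] j7 -0.40
 shift now-frame [-0.0054  0.0042  0.3637]  after-turn [-0.0054  0.004   0.3637]  turn [-0.0003 -0.     -0.0008]
```

```bash
python3 -m inch '-0.0054 0.004 0.08 0 0 0 0; 0 0 0.08 0 0 0 0; 0 0 0.08 0 0 0 0; 0 0 0.08 0 0 0 0; 0 0 0.035 0 0 0 0; 0 0 0.01 0 0 0 0; 0 0 0 0 0 0 0; 0 0 0 0 0 0 0'
python3 -m inch '0 0 0.006 0 0 0 0; 0 0 0.004 0 0 0 0; 0 0 0 0 0 0 0'
```

```text
clock: 26.95
ee_pos: [0.5338, 0.1299, 0.1158]
tcp_rot: [2.024, 2.402, 0.001]
contact_force: [-0.1, -0.9, -1.6]
finger_gap: 0.644
grip_force: 43.2
clock: 27.25
ee_pos: [0.5334, 0.1303, 0.1112]
tcp_rot: [2.023, 2.403, 0.001]
contact_force: [-0.1, 0.0, 0.2]
finger_gap: 0.644
grip_force: 43.2
```

```bash
python3 -m inch '0 0 0.002 0 0 0 0; 0 0 0 0 0 0 0; 0 0 0 0 0 0 66; 0 0 0 0 0 0 66; 0 0 0 0 0 0 66; 0 0 -0.06 0 0 0 66; 0 0 -0.1 0 0 0 66; 0 0 -0.1 0 0 0 66'
python3 -m inch '0 0 -0.1 0 0 0 80; 0 0 0 0 0 0 80'
python3 -c "
from h import *
tgt(.3915,-.2405,.25,45)"
```

```text
clock: 28.05
ee_pos: [0.5328, 0.1303, 0.2148]
tcp_rot: [-2.021, -2.403, 0.002]
contact_force: [1.1, 1.6, 0.3]
finger_gap: 0.776
grip_force: 0.0
clock: 28.25
ee_pos: [0.5352, 0.1313, 0.2591]
tcp_rot: [2.02, 2.4, 0.011]
contact_force: [0.1, 1.4, -0.3]
finger_gap: 0.935
grip_force: 0.0
clock 28.25 p [0.5352 0.1313 0.2591] yaw 99.84 gap 0.935 grip 0.0 F [ 0.1  1.4 -0.3] j7 -0.40
 shift now-frame [-0.8546 -0.513   0.0176]  after-turn [-0.9114  0.4033  0.0228]  turn [ 0.0034 -0.0024  0.457 ]
```

```bash
python3 -m inch '-0.0855 -0.0513 0 0 0 0 80; -0.0855 -0.0513 0 0 0 0 80; -0.0855 -0.0513 0 0 0 0 80; -0.0855 -0.0513 0 0 0 0 80; -0.0855 -0.0513 0 0 0 0 80; -0.0855 -0.0513 0 0 0 0 80; -0.0855 -0.0513 0 0 0 0 80; -0.0855 -0.0513 0 0 0 0 80' >/dev/null
python3 -m inch '-0.0855 -0.0513 0 0 0 0.065 80; -0.08 -0.06 0 0 0 0.065 80; 0 0 0 0 0 0.065 80; 0 0 0 0 0 0.065 80; 0 0 0 0 0 0.065 80; 0 0 0 0 0 0.065 80; 0 0 0 0 0 0.065 80; 0 0 0 0 0 0 80' >/dev/null
python3 - <<'E'
from h import *
from cell import capture
tgt(.3915,-.2405,.107,45)
print(cups(capture("side")))
E
```

```text
clock 29.85 p [ 0.381  -0.2372  0.2537] yaw 45.14 gap 0.935 grip 0.0 F [ 0.1  0.1 -0.6] j7 -0.41
 shift now-frame [0.0127 0.0246 0.3666]  after-turn [0.0127 0.0243 0.3666]  turn [-0.0003  0.0002  0.0011]
[([343, 179, 22, 27, 367], [353.4, 194.5]), ([386, 218, 24, 28, 405], [396.9, 233.8])]
```

```bash
python3 -m inch '0.0127 0.0246 0 0 0 0 80; 0 0 0.08 0 0 0 80; 0 0 0.08 0 0 0 78; 0 0 0.08 0 0 0 78; 0 0 0.08 0 0 0 78; 0 0 0.044 0 0 0 78; 0 0 0 0 0 0 78' 40
python3 -m inch '0 0 0 0 0 0 0; 0 0 0 0 0 0 0; 0 0 0 0 0 0 0; 0 0 0 0 0 0 0; 0 0 0 0 0 0 0; 0 0 0 0 0 0 0'
python3 -m inch '0 0 -0.08 0 0 0 0; 0 0 -0.1 0 0 0 0; 0 0 -0.1 0 0 0 0; 0 0 -0.1 0 0 0 0; 0 0 0 0 0 0 0'
python3 -c "
from h import *
x,y=box(0,-.043)
tgt(x,y,.115,99.9)"
```

```text
clock: 30.6
ee_pos: [0.3916, -0.2403, 0.1063]
tcp_rot: [-2.895, -1.211, 0.003]
contact_force: [-0.1, -0.0, -0.0]
finger_gap: 0.916
grip_force: 0.0
clock: 31.2
ee_pos: [0.3923, -0.241, 0.1095]
tcp_rot: [2.898, 1.208, 0.002]
contact_force: [0.4, 0.1, 8.0]
finger_gap: 0.642
grip_force: 43.3
clock: 31.7
ee_pos: [0.3934, -0.2416, 0.2654]
tcp_rot: [2.894, 1.206, 0.009]
contact_force: [0.5, -0.1, -2.8]
finger_gap: 0.644
grip_force: 44.1
clock 31.70 p [ 0.3934 -0.2416  0.2654] yaw 45.24 gap 0.644 grip 44.1 F [ 0.5 -0.1 -2.8] j7 -0.41
 shift now-frame [ 0.8168 -0.2852  0.3756]  after-turn [0.7031 0.504  0.376 ]  turn [ 0.0043  0.0008 -0.4555]
```

```bash
python3 -m inch '0 0 0 0 0 -0.065 0; 0 0 0 0 0 -0.065 0; 0 0 0 0 0 -0.065 0; 0 0 0 0 0 -0.065 0; 0 0 0 0 0 -0.065 0; 0 0 0 0 0 -0.065 0; 0 0 0 0 0 -0.065 0; 0 0 0 0 0 0 0' >/dev/null
python3 -m inch '0.0781 0.056 0 0 0 0 0; 0.0781 0.056 0 0 0 0 0; 0.0781 0.056 0 0 0 0 0; 0.0781 0.056 0 0 0 0 0; 0.0781 0.056 0 0 0 0 0; 0.0781 0.056 0 0 0 0 0; 0.0781 0.056 0 0 0 0 0; 0.0781 0.056 0 0 0 0 0' >/dev/null
python3 -m inch '0.0781 0.056 0 0 0 0 0; 0 0 0 0 0 0 0; 0 0 0 0 0 0 0' >/dev/null
python3 -c "
from h import *
x,y=box(0,-.043)
tgt(x,y,.115,99.9)"
```

```text
clock 33.60 p [0.5419 0.0717 0.2598] yaw 99.79 gap 0.645 grip 43.9 F [-0.5 -1.8 -2.3] j7 -0.30
 shift now-frame [-0.0046  0.0038  0.3621]  after-turn [-0.0045  0.0034  0.3621]  turn [-0.0005 -0.0001 -0.0009]
```

```bash
python3 -m inch '-0.0045 0.004 0.08 0 0 0 0; 0 0 0.08 0 0 0 0; 0 0 0.08 0 0 0 0; 0 0 0.08 0 0 0 0; 0 0 0.035 0 0 0 0; 0 0 0.01 0 0 0 0; 0 0 0 0 0 0 0; 0 0 0 0 0 0 0'
python3 -m inch '0 0 0.006 0 0 0 0; 0 0 0.003 0 0 0 0; 0 0 0 0 0 0 0'
```

```text
clock: 34.4
ee_pos: [0.5445, 0.0689, 0.1154]
tcp_rot: [2.024, 2.402, 0.001]
contact_force: [0.5, -0.6, -2.4]
finger_gap: 0.644
grip_force: 44.0
clock: 34.7
ee_pos: [0.5442, 0.0693, 0.1112]
tcp_rot: [2.023, 2.404, 0.0]
contact_force: [-0.3, -0.2, -1.9]
finger_gap: 0.639
grip_force: 44.0
```

```bash
python3 -m inch '0 0 0.003 0 0 0 0; 0 0 0 0 0 0 0; 0 0 0.001 0 0 0 0; 0 0 0 0 0 0 0'
```

```text
clock: 35.1
ee_pos: [0.5443, 0.0693, 0.1105]
tcp_rot: [2.022, 2.403, 0.001]
contact_force: [-3.6, -1.4, 14.2]
finger_gap: 0.646
grip_force: 45.7
```

```bash
python3 -m inch '0 0 -0.001 0 0 0 66; 0 0 0 0 0 0 66; 0 0 0 0 0 0 66; 0 0 -0.06 0 0 0 66; 0 0 -0.1 0 0 0 66; 0 0 -0.1 0 0 0 66; 0 0 -0.1 0 0 0 80; 0 0 0 0 0 0 80'
python3 -c "
from h import *
tgt(.566,-.3225,.25,45)"
```

```text
clock: 35.9
ee_pos: [0.5462, 0.0701, 0.2586]
tcp_rot: [2.019, 2.4, 0.01]
contact_force: [-0.5, 0.0, -0.3]
finger_gap: 0.936
grip_force: 0.0
clock 35.90 p [0.5462 0.0701 0.2586] yaw 99.84 gap 0.936 grip 0.0 F [-0.5  0.  -0.3] j7 -0.30
 shift now-frame [-0.9756 -0.1191  0.0205]  after-turn [-0.659   0.7291  0.0216]  turn [ 0.0037 -0.002   0.457 ]
```

```bash
python3 -m inch '-0.0976 -0.0119 0 0 0 0 80; -0.0976 -0.0119 0 0 0 0 80; -0.0976 -0.0119 0 0 0 0 80; -0.0976 -0.0119 0 0 0 0 80; -0.0976 -0.0119 0 0 0 0 80; -0.0976 -0.0119 0 0 0 0 80; -0.0976 -0.0119 0 0 0 0 80; -0.0976 -0.0119 0 0 0 0 80' >/dev/null
python3 -m inch '-0.0976 -0.0119 0 0 0 0 80; -0.0976 -0.0119 0 0 0 0.065 80; 0 0 0 0 0 0.065 80; 0 0 0 0 0 0.065 80; 0 0 0 0 0 0.065 80; 0 0 0 0 0 0.065 80; 0 0 0 0 0 0.065 80; 0 0 0 0 0 0.065 80' >/dev/null
python3 - <<'E'
from h import *
from cell import capture
tgt(.566,-.3225,.107,45)
c=capture("side");print(cups(c))
cv2.imwrite("pics/side3.png",cv2.resize(c["pixels"][130:390,140:460][:,:,::-1],None,fx=2,fy=2))
E
```

```text
clock 37.50 p [ 0.5638 -0.3234  0.2527] yaw 44.93 gap 0.937 grip 0.0 F [ 0.4 -0.1  0.1] j7 -0.42
 shift now-frame [0.0056 0.0026 0.3643]  after-turn [0.0054 0.0022 0.3644]  turn [-0.0005  0.0003 -0.0006]
[([343, 179, 22, 27, 365], [353.4, 194.5])]
```

View pics/side3.png

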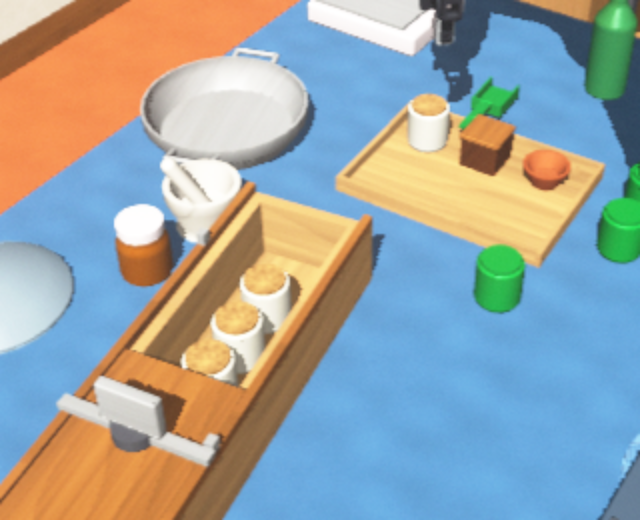

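Three cups stand in the well at (265,290), (238,325) and (209,360), and the last is on the tray at (430,120). I'll check its position by ray.

```bash
python3 - <<'E'
from h import *
from cell import capture
c=np.load("side0.npz")
print(on(c,355,181.5,.071), "expected px",pix(c,[.566,-.3225,.071]))
E
```

```text
[ 0.56462629 -0.32360008] expected px (np.float64(354.34555298012094), np.float64(181.5333637049191))
```

```bash
python3 -m inch '0.005 0.0022 0 0 0 0 80; 0 0 0.08 0 0 0 80; 0 0 0.08 0 0 0 78; 0 0 0.08 0 0 0 78; 0 0 0.08 0 0 0 78; 0 0 0.042 0 0 0 78; 0 0 0 0 0 0 78' 40
python3 -m inch '0 0 0 0 0 0 0; 0 0 0 0 0 0 0; 0 0 0 0 0 0 0; 0 0 0 0 0 0 0; 0 0 0 0 0 0 0; 0 0 0 0 0 0 0'
python3 -m inch '0 0 -0.08 0 0 0 0; 0 0 -0.1 0 0 0 0; 0 0 -0.1 0 0 0 0; 0 0 -0.1 0 0 0 0; 0 0 0 0 0 0 0'
python3 -c "
from h import *
x,y=box(0,-.105)
tgt(x,y,.115,99.9)"
```

```text
clock: 38.25
ee_pos: [0.5648, -0.3218, 0.1058]
tcp_rot: [-2.894, -1.213, 0.005]
contact_force: [-0.6, 1.1, 0.2]
finger_gap: 0.912
grip_force: 0.0
clock: 38.85
ee_pos: [0.5666, -0.323, 0.1102]
tcp_rot: [2.898, 1.208, 0.002]
contact_force: [-0.8, -0.4, 6.4]
finger_gap: 0.649
grip_force: 43.3
clock: 39.35
ee_pos: [0.568, -0.3237, 0.2672]
tcp_rot: [2.893, 1.205, 0.01]
contact_force: [0.4, -0.2, -2.1]
finger_gap: 0.644
grip_force: 43.5
clock 39.35 p [ 0.568  -0.3237  0.2672] yaw 45.24 gap 0.644 grip 43.5 F [ 0.4 -0.2 -2.1] j7 -0.42
 shift now-frame [ 0.5652 -0.6137  0.3765]  after-turn [0.8254 0.109  0.3806]  turn [ 0.0048  0.0008 -0.4555]
```

```bash
python3 -m inch '0 0 0 0 0 -0.065 0; 0 0 0 0 0 -0.065 0; 0 0 0 0 0 -0.065 0; 0 0 0 0 0 -0.065 0; 0 0 0 0 0 -0.065 0; 0 0 0 0 0 -0.065 0; 0 0 0 0 0 -0.065 0; 0 0 0 0 0 0 0' >/dev/null
python3 -m inch '0.0917 0.0121 0 0 0 0 0; 0.0917 0.0121 0 0 0 0 0; 0.0917 0.0121 0 0 0 0 0; 0.0917 0.0121 0 0 0 0 0; 0.0917 0.0121 0 0 0 0 0; 0.0917 0.0121 0 0 0 0 0; 0.0917 0.0121 0 0 0 0 0; 0.0917 0.0121 0 0 0 0 0' >/dev/null
python3 -m inch '0.0917 0.0121 0 0 0 0 0; 0 0 0 0 0 0 0; 0 0 0 0 0 0 0' >/dev/null
python3 -c "
from h import *
x,y=box(0,-.105)
tgt(x,y,.115,99.9)"
```

```text
clock 41.25 p [0.5523 0.0109 0.2608] yaw 99.79 gap 0.642 grip 43.4 F [-0.6 -0.4 -1.9] j7 -0.18
 shift now-frame [-0.0054  0.0041  0.3645]  after-turn [-0.0054  0.004   0.3645]  turn [-0.0001  0.     -0.0009]
```

```bash
python3 -m inch '-0.0054 0.004 0.08 0 0 0 0; 0 0 0.08 0 0 0 0; 0 0 0.08 0 0 0 0; 0 0 0.08 0 0 0 0; 0 0 0.035 0 0 0 0; 0 0 0.01 0 0 0 0; 0 0 0 0 0 0 0; 0 0 0 0 0 0 0'
python3 -m inch '0 0 0.006 0 0 0 0; 0 0 0.004 0 0 0 0; 0 0 0 0 0 0 0'
```

```text
clock: 42.05
ee_pos: [0.555, 0.0076, 0.1158]
tcp_rot: [2.024, 2.401, 0.001]
contact_force: [-0.2, -0.0, -3.1]
finger_gap: 0.642
grip_force: 43.4
clock: 42.35
ee_pos: [0.5546, 0.0081, 0.1112]
tcp_rot: [2.022, 2.403, 0.001]
contact_force: [-0.2, -0.4, -1.3]
finger_gap: 0.644
grip_force: 43.5
```

```bash
python3 -m inch '0 0 0.002 0 0 0 0; 0 0 0 0 0 0 0; 0 0 0 0 0 0 66; 0 0 0 0 0 0 66; 0 0 0 0 0 0 66; 0 0 -0.06 0 0 0 66; 0 0 -0.1 0 0 0 66; 0 0 -0.1 0 0 0 66'
python3 -m inch '0 0 -0.1 0 0 0 60; 0 0 0 0 0 0 60'
python3 -c "
from h import *
tgt(.4998,.3258,.30,190)"
```

```text
clock: 43.15
ee_pos: [0.554, 0.0083, 0.2148]
tcp_rot: [-2.021, -2.403, 0.002]
contact_force: [0.8, -0.3, -0.0]
finger_gap: 0.774
grip_force: 0.0
clock: 43.35
ee_pos: [0.5566, 0.0088, 0.2592]
tcp_rot: [2.019, 2.399, 0.009]
contact_force: [0.8, 0.6, -0.6]
finger_gap: 0.699
grip_force: 0.0
clock 43.35 p [0.5566 0.0088 0.2592] yaw 99.84 gap 0.699 grip 0.0 F [ 0.8  0.6 -0.6] j7 -0.18
 shift now-frame [ 0.805  -0.0034 -0.1028]  after-turn [ 0.0021  0.8051 -0.1021]  turn [ 0.0028  0.0035 -0.7513]
```

```bash
python3 -m inch '0.0895 0 -0.0115 0 0 0 60; 0.0895 0 -0.0115 0 0 0 60; 0.0895 0 -0.0115 0 0 0 60; 0.0895 0 -0.0115 0 0 0 60; 0.0895 0 -0.0115 0 0 0 60; 0.0895 0 -0.0115 0 0 0 60; 0.0895 0 -0.0115 0 0 0 60; 0.0895 0 -0.0115 0 0 0 60' >/dev/null
python3 -m inch '0.0895 0 -0.0115 0 0 0 60; 0 0 0 0 0 -0.0683 60; 0 0 0 0 0 -0.0683 60; 0 0 0 0 0 -0.0683 60; 0 0 0 0 0 -0.0683 60; 0 0 0 0 0 -0.0683 60; 0 0 0 0 0 -0.0683 60; 0 0 0 0 0 -0.0683 60' >/dev/null
python3 -m inch '0 0 0 0 0 -0.0683 60; 0 0 0 0 0 -0.0683 60; 0 0 0 0 0 -0.0683 60; 0 0 0 0 0 -0.0683 60; 0 0 0 0 0 0 60; 0 0 0 0 0 0 60' >/dev/null
python3 - <<'E'
from h import *
from cell import capture
tgt(.4998,.3258,.192,190)
a=capture("top")["pixels"][170:330,180:480];b=capture("side")["pixels"][170:330,180:480]
cv2.imwrite("pics/both4.png",cv2.resize(np.vstack([a,b])[:,:,::-1],None,fx=1.8,fy=1.8))
E
```

```text
clock 45.55 p [0.4993 0.3255 0.2949] yaw -170.24 gap 0.702 grip 0.0 F [ 0.5  0.2 -1.2] j7 0.61
 shift now-frame [-0.0015  0.0006  0.2573]  after-turn [-0.0013  0.0006  0.2573]  turn [ 0.     -0.0004 -0.002 ]
```

View pics/both4.png

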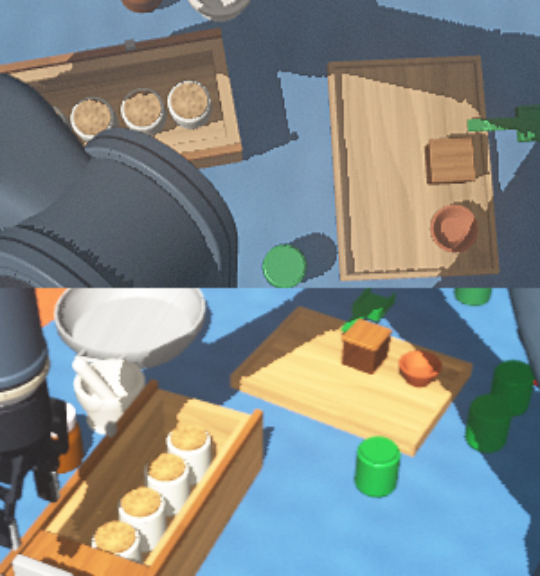

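All four cups stand upright in the well, in the side half at (190,445), (168,480), (142,515) and (117,540), and the tray holds only the salt box and bowl. Now I close the lid.

```bash
python3 -m inch '-0.0015 0.0006 0 0 0 0 60; 0 0 0.08 0 0 0 60; 0 0 0.08 0 0 0 60; 0 0 0.08 0 0 0 60; 0 0 0.016 0 0 0 60; 0 0 0 0 0 0 60' 100
python3 -m inch '0 0 0 0 0 0 0; 0 0 0 0 0 0 0; 0 0 0 0 0 0 0; 0 0 0 0 0 0 0; 0 0 0 0 0 0 0; 0 0 0 0 0 0 0; 0 0 0 0 0 0 0'
python3 -m inch '0 0.008 0 0 0 0 0; 0 0.008 0 0 0 0 0; 0 0 0 0 0 0 0; 0 0 0 0 0 0 0'
python3 -c "
from h import *
tgt(.4967,.3312,.193,104)"
```

```text
clock: 46.25
ee_pos: [0.4996, 0.326, 0.1927]
tcp_rot: [0.273, -3.128, 0.001]
contact_force: [0.5, 0.3, 0.5]
finger_gap: 0.701
grip_force: 0.0
clock: 46.95
ee_pos: [0.5004, 0.3259, 0.1945]
tcp_rot: [-0.272, 3.128, 0.0]
contact_force: [-0.9, -2.4, 8.5]
finger_gap: 0.153
grip_force: 97.2
clock: 47.35
ee_pos: [0.4992, 0.3323, 0.1945]
tcp_rot: [-0.272, 3.128, 0.0]
contact_force: [-0.1, -2.5, 8.2]
finger_gap: 0.15
grip_force: 97.9
clock 47.35 p [0.4992 0.3323 0.1945] yaw -170.05 gap 0.150 grip 97.9 F [-0.1 -2.5  8.2] j7 0.51
 shift now-frame [ 0.0067 -0.0015  0.0037]  after-turn [-0.001  -0.0068  0.0037]  turn [6.000e-04 7.000e-04 7.162e-01]
```

```bash
python3 -m inch '0 0 0 0 0 0.06 0; 0 0 0 0 0 0.06 0; 0 0 0 0 0 0.06 0; 0 0 0 0 0 0.06 0; 0 0 0 0 0 0.06 0; 0 0 0 0 0 0.06 0'
python3 -m inch '0 0 0 0 0 0.06 0; 0 0 0 0 0 0.06 0; 0 0 0 0 0 0.06 0; 0 0 0 0 0 0.06 0; 0 0 0 0 0 0.06 0; 0 0 0 0 0 0.056 0; 0 0 0 0 0 0 0; 0 0 0 0 0 0 0'
python3 -c "
from h import *
tgt(.5463,.0535,.1935,104)"
```

```text
clock: 47.95
ee_pos: [0.4988, 0.3322, 0.1945]
tcp_rot: [0.904, 3.007, 0.0]
contact_force: [-2.1, -2.5, 7.3]
finger_gap: 0.151
grip_force: 97.8
clock: 48.75
ee_pos: [0.4977, 0.3321, 0.1944]
tcp_rot: [1.931, 2.478, -0.002]
contact_force: [-7.1, -3.8, 11.3]
finger_gap: 0.148
grip_force: 98.4
clock 48.75 p [0.4977 0.3321 0.1944] yaw 104.13 gap 0.148 grip 98.4 F [-7.1 -3.8 11.3] j7 -0.72
 shift now-frame [-0.705  -0.0523  0.003 ]  after-turn [-0.7052 -0.0506  0.0023]  turn [-0.0003  0.0005  0.0011]
```

```bash
python3 -m inch '-0.02 -0.0025 0 0 0 0 0; -0.04 -0.003 0 0 0 0 0; -0.04 -0.003 0 0 0 0 0; -0.04 -0.003 0 0 0 0 0; -0.04 -0.003 0 0 0 0 0; -0.04 -0.003 0 0 0 0 0; -0.04 -0.003 0 0 0 0 0; -0.04 -0.003 0 0 0 0 0'
python3 -m inch '-0.04 -0.003 0 0 0 0 0; -0.04 -0.003 0 0 0 0 0; -0.04 -0.003 0 0 0 0 0; -0.04 -0.003 0 0 0 0 0; -0.04 -0.003 0 0 0 0 0; -0.04 -0.003 0 0 0 0 0; -0.04 -0.003 0 0 0 0 0; 0 0 0 0 0 0 0'
python3 -c "
from h import *
tgt(.5463,.0535,.1935,104)"
```

```text
clock: 49.55
ee_pos: [0.5188, 0.2129, 0.1944]
tcp_rot: [1.931, 2.477, 0.0]
contact_force: [-3.5, -3.1, 9.7]
finger_gap: 0.147
grip_force: 98.1
clock: 50.35
ee_pos: [0.5388, 0.1, 0.1944]
tcp_rot: [1.934, 2.472, -0.001]
contact_force: [-1.6, -2.3, 8.9]
finger_gap: 0.149
grip_force: 98.2
clock 50.35 p [0.5388 0.1    0.1944] yaw 103.93 gap 0.149 grip 98.2 F [-1.6 -2.3  8.9] j7 -0.35
 shift now-frame [-0.1174 -0.0099  0.0026]  after-turn [-0.1174 -0.01    0.0023]  turn [ 0.0007  0.0011 -0.0006]
```

```bash
python3 -m inch '-0.035 -0.003 0 0 0 0 0; -0.035 -0.003 0 0 0 0 0; -0.03 -0.0025 0 0 0 0 0; -0.015 -0.001 0 0 0 0 0; -0.006 0 0 0 0 0 0; 0 0 0 0 0 0 0; 0 0 0 0 0 0 0'
python3 -c "
from h import *
tgt(.5463,.0535,.1935,104)"
```

```text
clock: 51.05
ee_pos: [0.5468, 0.0546, 0.1944]
tcp_rot: [1.931, 2.475, 0.002]
contact_force: [-1.4, -0.9, 7.7]
finger_gap: 0.153
grip_force: 98.5
clock 51.05 p [0.5468 0.0546 0.1944] yaw 104.08 gap 0.153 grip 98.5 F [-1.4 -0.9  7.7] j7 -0.26
 shift now-frame [-0.0023 -0.0019  0.0023]  after-turn [-0.0023 -0.0019  0.0023]  turn [0.0011 0.0004 0.0007]
```

```bash
python3 -m inch '-0.005 0 0 0 0 0 0; 0 0 0 0 0 0 0; 0 0 0 0 0 0 0'
python3 -m inch '-0.004 0 0 0 0 0 0; 0 0 0 0 0 0 0; 0 0 0 0 0 0 0'
```

```text
clock: 51.35
ee_pos: [0.5472, 0.0528, 0.1944]
tcp_rot: [1.931, 2.476, 0.002]
contact_force: [-0.8, -1.5, 9.3]
finger_gap: 0.156
grip_force: 98.6
clock: 51.65
ee_pos: [0.5475, 0.0513, 0.1944]
tcp_rot: [1.931, 2.476, 0.002]
contact_force: [-1.0, -1.8, 10.0]
finger_gap: 0.15
grip_force: 98.8
```

```bash
python3 -m inch '-0.004 0 0 0 0 0 0; 0 0 0 0 0 0 0; 0 0 0 0 0 0 0'
python3 -m inch '-0.004 0 0 0 0 0 0; 0 0 0 0 0 0 0; 0 0 0 0 0 0 0'
```

```text
clock: 51.95
ee_pos: [0.5476, 0.051, 0.1944]
tcp_rot: [1.93, 2.478, 0.003]
contact_force: [-2.6, 2.8, 8.7]
finger_gap: 0.149
grip_force: 98.6
clock: 52.25
ee_pos: [0.5477, 0.0507, 0.1944]
tcp_rot: [-1.929, -2.479, -0.005]
contact_force: [-4.5, 6.7, 8.8]
finger_gap: 0.146
grip_force: 98.6
```

```bash
python3 -m inch '0 0 0 0 0 -0.06 0; 0 0 0 0 0 -0.06 0; 0 0 0 0 0 -0.06 0; 0 0 0 0 0 -0.06 0; 0 0 0 0 0 -0.06 0; 0 0 0 0 0 -0.06 0'
python3 -m inch '0 0 0 0 0 -0.06 0; 0 0 0 0 0 -0.06 0; 0 0 0 0 0 -0.06 0; 0 0 0 0 0 -0.06 0; 0 0 0 0 0 -0.06 0; 0 0 0 0 0 -0.056 0; 0 0 0 0 0 0 0; 0 0 0 0 0 0 0'
python3 -c "
from h import *
tgt(.5463,.0535,.1935,190)"
```

```text
clock: 52.85
ee_pos: [0.5486, 0.0513, 0.1945]
tcp_rot: [0.874, 3.016, 0.008]
contact_force: [0.1, 10.8, 2.6]
finger_gap: 0.151
grip_force: 97.8
clock: 53.65
ee_pos: [0.5488, 0.0525, 0.1945]
tcp_rot: [-0.279, 3.125, 0.01]
contact_force: [2.2, 14.4, -0.1]
finger_gap: 0.151
grip_force: 97.7
clock 53.65 p [0.5488 0.0525 0.1945] yaw -169.80 gap 0.151 grip 97.7 F [ 2.2 14.4 -0.1] j7 0.96
 shift now-frame [0.0058 0.0035 0.0025]  after-turn [0.0058 0.0035 0.0025]  turn [0.0029 0.0025 0.0017]
```

Latched: yaw 190.2, the same as at the first grip. I relieve the push, open, lift and look.

```bash
python3 -m inch '0 0.003 0 0 0 0 0; 0 0 0 0 0 0 0; 0 0 0 0 0 0 45; 0 0 0 0 0 0 45; 0 0 0 0 0 0 45; 0 0 -0.08 0 0 0 45; 0 0 -0.1 0 0 0 45; 0 0 -0.1 0 0 0 45'
python3 -m inch '0 -0.1 0 0 0 0 45; 0 -0.1 0 0 0 0 45; 0 -0.1 0 0 0 0 45; 0 -0.1 0 0 0 0 45; 0 -0.1 0 0 0 0 45; 0 -0.1 0 0 0 0 45; 0 0 0 0 0 0 45; 0 0 0 0 0 0 45'
python3 - <<'E'
from h import *
from cell import capture
a=capture("top")["pixels"][170:330,140:480];b=capture("side")["pixels"][170:390,140:480]
cv2.imwrite("pics/end.png",cv2.resize(np.vstack([a,b])[:,:,::-1],None,fx=1.5,fy=1.5))
E
```

```text
clock: 54.45
ee_pos: [0.5471, 0.0492, 0.3062]
tcp_rot: [0.274, -3.128, -0.0]
contact_force: [0.5, -0.7, 0.5]
finger_gap: 0.526
grip_force: 0.0
clock: 55.25
ee_pos: [0.5888, -0.188, 0.3046]
tcp_rot: [0.27, -3.129, -0.001]
contact_force: [0.4, 1.1, 0.3]
finger_gap: 0.531
grip_force: 0.0
```

View pics/end.png

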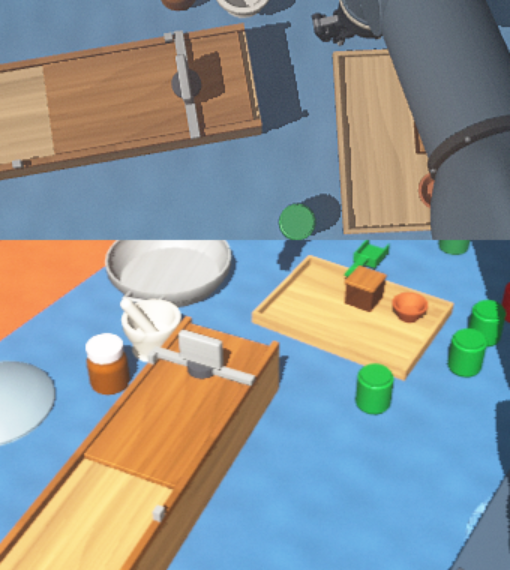

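The lid is shut with the cam bar across the chest behind its keeper (top half, (185,85)), and everything else is in place, so I hand in.

```bash
python3 -c "
from cell import arm
print(arm.finish_job())"
```

```text
the job is handed in; nothing more can be done
None
```

I put all four cups upright in the spice chest, eased the lid shut and latched it with the knob, and handed the job in at about 55 s; the hand-in returned no verdict.

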